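Lever open the filter hatch of the extraction housing

TASK

Switch the extraction off by pushing its toggle away from you, all the way over. Then use the scraper to lever up the flush filter cover - gently, and never with the fingers or arm on the cover - and swing it on until it stands upright or leans back. Finally lay the scraper flat on the bench, clear of the housing, and leave everything else where it is.

Things in the scene. Friction and masses are not known exactly. Their poses are not given: they have to be found in the camera images.
- housing: Fixed grey box, 220 (x) by 270 (y) by 110 mm high. Origin: centre of its underside. x points from its front (robot side) to its back, y to its left. Offsets below are in this frame, in mm. Its top at z = 110 has a recess (y -125 to 15, x -98 to 0) closed by the cover. A round spigot 72 wide at (70, 75) ends at z = 150. In the recess a filter's top is at z = 56.
- notch (a point): Pry notch, 64 mm wide (y), cut from the top into the 12 mm front wall at the middle of the cover's free front edge. The point is the middle of its flat floor, the sill, at (-104, -55, 94); the front face is x = -110, the cover's edge x = -98. The cover's underside is z = 104: a level blade passes over the sill and under the cover through a 10 mm gap; behind the sill it is free below.
- hatch (a joint): Angle of the cover about its hinge (rad): 0 closed and flush, 1.57 upright, 1.9 leaning back on its stop. The hinge is stiff: the cover stays where it is left; about 2 N under the free edge moves it.
- cover: Flat aluminium cover, 98 (x) by 134 (y) by 6 mm, flush with the housing's top, no handle. Origin: on the hinge line at the middle of its back edge, half-way through its thickness, at (0, -55, 107) of the housing; the plate runs from there along its own -x. It turns about y, the free front edge rising. The scraper must not press on it with more than 15 N.
- cover_edge (a point): Middle of the cover's free edge, at its underside: 98 mm from the hinge line, 3 mm below the plate's mid-plane.
- switch (a joint): The toggle's angle (rad): near 0 (up to 0.25 at the start) it leans to the housing's front (on), at 1.0 it leans to the back against its stop (off), 0.5 is upright. It stays where it is left; 1 to 2 N at the ball moves it.
- switch_tip (a point): Centre of the toggle's black ball (26 mm in diameter) on a bar 10 mm thick and 60 mm long. The bar's pivot is at (-50, 80, 132) of the housing, on a grey block 70 by 50 by 25 mm that stands on the housing's top, with a 26 mm round boss across its top to z = 145.
- scraper: Loose scraper, 200 mm long, about 160 g: black plastic handle, x -55 to 55, 26 wide (y), 28 high (z 0 to 28), and a stiff flat steel blade 3 mm thick from x = 55 to 145 at mid-height (z 12.5 to 15.5), 36 wide, 44 wide over its last 20 mm. Origin: middle of the handle's underside; z is up as it lies on the bench. Its centre of mass is near x = 29.
- scraper_tip (a point): Middle of the blade's end: x = 145, z = 14 mm in the scraper's frame.
- level: Bystander, loose: aluminium spirit level standing on edge, 200 (x) by 22 (y) by 45 mm high. Origin: centre of its underside.
- handpiece: Bystander, loose: chrome carving handpiece, a lying rod 160 mm long (x), 28 mm thick. Origin: centre of its underside.
- offcut: Bystander, loose: polished black granite slab 100 (x) by 150 (y) by 20 mm high. Origin: centre of its underside.
- cupwheel: Bystander, loose: steel cup wheel lying face up, 110 mm across, 33 mm high. Origin: centre of its underside.
- bottle: Bystander, loose: white water bottle standing, 66 mm across, 190 mm high. Origin: centre of its underside.
- square: Bystander, loose: steel square lying flat, about 180 (x) by 100 (y) by 12 mm. Origin: on the bench, within its outline.
- rubblock: Bystander, loose: black rubber rubbing block 90 (x) by 50 (y) by 30 mm high. Origin: centre of its underside.
Mind the look-alikes: they are no part of the job. What is shaped like the scraper but blue is not meant.

How it is judged:
On the way, in this order (a step that is already met when the one before it is completed fails the run):
1. the toggle is switched off, over to the back (at least 0.8 rad), with the cover still shut (value of joint switch above 0.8 rad and value of joint hatch below 0.05 rad), for 0.1 s.
2. the scraper levers the cover open by at least 0.15 rad, touching it (value of joint hatch above 0.15 rad and contact force between scraper and cover above 0.2 N), for 0.1 s.
At the end, for the whole second after the job is handed in: The toggle is off (at least 0.8 rad), the cover stands open (at least 1.45 rad, upright being 1.57), and the scraper lies flat on the bench (either face up, within 0.12 rad and 8 mm), at rest, released and not touching the housing (value of joint switch above 0.8 rad and value of joint hatch above 1.45 rad and height (world z) of scraper above -0.01 m and ((angle between scraper's own z axis and vertical below 0.12 rad and height (world z) of scraper below 0.008 m) or (angle between scraper's own z axis and vertical above 3.02 rad and height (world z) of scraper below 0.036 m)) and linear speed of scraper below 0.02 m/s and contact force between scraper and housing below 0.05 N and contact force between scraper and the fingers below 0.05 N).
It fails at once if the robot's fingers or arm touch the cover (contact force between any of the fingers, the arm and cover above 0.5 N).
It fails at once if the scraper presses on the cover with more than 15 N (contact force between scraper and cover above 15 N).
It fails at once if a bystander is moved by more than 25 mm (distance of any of level, handpiece, offcut, cupwheel, bottle, square, rubblock from where it was at the start of the episode above 0.025 m).
It fails at once if the bottle or the level is knocked over (angle between any of bottle, level's own z axis and vertical above 0.4 rad).
It also fails if it takes over 72 s, if anything falls off the work surface, if the arm or the gripper's body presses on something with over 40 N, if the wrist force passes 120 N, or if a joint passes its speed limit or range.

ROBOT

A 6-joint arm with a two-finger parallel gripper is mounted at the origin on the work surface. World frame = base frame: x ahead of the robot, y to its left, z up, the work surface at z = 0. Lengths are in m, angles in rad, forces in N, time in s.
With the tool pointing down it reaches from about 0.225 to 0.875 m from the base axis. Payload 3.4 kg.
Tool frame: the origin (TCP) lies between the finger pads; the fingertips stand 19 mm ahead of it and the grasp point (between the pads) is the TCP; z points along the fingers, y is the line along which they close (so a half turn about z gives the same grasp; the last joint's range is limited). The gripper opens to 85 mm and grips with 20 to 120 N. Pads are 22 mm wide; open, the fingers measure 114 mm over their backs; the gripper's body (76 mm by 85 mm) begins 54 mm behind the grasp point. The pads swing forward as they close: fully open they stand 13 mm farther back than shut.
Start: joints at [-1.278, 0.276, 1.505, -0, 1.361, -0.121], TCP at [0.231, -0.527, 0.219] pointing down, gripper open.
Joint ranges: [-2.89, 2.89], [-0.75, 2.08], [0.22, 2.7], [-1.18, 4.32], [0.11, 2.71], [-2.7, 2.7]. Speed limits (rad/s): [2.57, 2.57, 3.14, 3.14, 3.14, 3.14].

INTERFACE

Orientations are given as a unit quaternion [w, x, y, z].
In Python, from rig import get_state, imaging, ticket gives the robot as it stands. The module is installed in compiled form; this text tells all that it offers.
- The arm moves only by the shell command python3 -m inch 'ROWS' [FORCE]. ROWS is JSON, a list of rows, each an object with "claw": the opening, from -1 (shut) to 1 (fully open); "travel": the shift along the world's x, y, z in units of 200 mm (1.0 is 200 mm), a list of three; "turn": the turn about the world's z in units of 180 degrees (1.0 is 180 degrees). A call has 1 to 5 rows; each row is the pose to reach, as a shift and turn from the pose commanded when the call began, turning the shorter way round; what a row does not reach only later rows make up. A row lasts 1/10 s, in which the tool goes at most 50 mm and 8.59 degrees, less where a joint would pass 70% of its speed; a pose out of reach is approached as far as the arm can. A call with a number of a shift or a turn outside -1 to 1 is refused whole. A call with a gripper value outside its range is refused whole. The fingers move at their own pace and stop on an object; FORCE is the grip in N (left out, the last holds). Time passes only in rows, so rows that repeat a pose let the fingers close. It gives the time, the measured TCP pose, the force, the opening and the grip force at its end, in the units of the state.
- get_state(): the state, without advancing time (a new reading comes with each control period).
- imaging.get_image(name): name is "scene" or "top" or "wrist"; returns the picture (400x640x3 uint8, red, green, blue); there is no depth.
- imaging.camera_params(name): a dict with "camera_matrix" (3x3 intrinsics, pixels), "cam_to_world" (4x4, takes a point from camera to world coordinates); the wrist camera has in their place "T_tool_cam" (4x4, takes a point from camera to tool coordinates, whose origin is the TCP and whose axes are the flange's). Camera axes: x right, y down, z forward; pixel columns grow to the right and rows downward; lengths in m; the calibration is good to about 2 mm. A picture is of the moment at which its call begins: read the wrist's pose just before it. camera_params takes no time and is no camera call.
- ticket.sign_off(): hands the job in; it is judged then, once.
The state is a dict: "clock": time; "qpos": joint angles; "qd": joint speeds; "effort": joint torques, N m; "position": TCP position; "ee_rot": TCP orientation; "contact_force": force on the tool from outside, world axes, zero at the start; "moment": the same for the moment, N m; "width": finger opening in m; "gripper_force": force on a finger pad.
Only numpy, scipy, OpenCV 4.12 (cv2) and the standard library are available. Lean on these libraries where they do the work, as an engineer would, in place of code of your own. Each camera call takes 0.05 s, during which the arm holds its last target. There are 200 camera calls.

## Working session

There is one attempt and no reset: what is moved stays moved. The work goes in short steps, Python scripts to look and compute and a shell command to move; the robot and the scene stay as the last step left them, time stands still between calls to the robot, and variables do not carry over. Pictures are saved under pics/ and viewed, at most 10 in all, crops included, and the job is handed in when it is done.

```bash
mkdir -p pics; python3 - <<'E'
from rig import get_state, imaging
import cv2,numpy as np
for n in ("scene","top"):
    cv2.imwrite(f"pics/{n}0.png",cv2.cvtColor(imaging.get_image(n),cv2.COLOR_RGB2BGR))
    p=imaging.camera_params(n);print(n,np.round(p["camera_matrix"],1).tolist(),np.round(p["cam_to_world"],3).tolist())
print({k:np.round(v,3).tolist() for k,v in get_state().items()})
print(np.round(imaging.camera_params("wrist")["T_tool_cam"],3).tolist())
E
```

```text
scene [[457.2, 0.0, 315.1], [0.0, 457.2, 198.4], [0.0, 0.0, 1.0]] [[0.77, 0.362, -0.525, 1.357], [0.638, -0.445, 0.628, -0.931], [-0.006, -0.819, -0.574, 1.016], [0.0, 0.0, 0.0, 1.0]]
top [[377.4, 0.0, 318.5], [0.0, 377.4, 196.7], [0.0, 0.0, 1.0]] [[0.046, -0.976, 0.211, 0.347], [-0.999, -0.046, 0.006, 0.04], [0.004, -0.211, -0.977, 1.092], [0.0, 0.0, 0.0, 1.0]]
{'clock': 0.1, 'qpos': [-1.278, 0.277, 1.506, 0.0, 1.361, -0.121], 'qd': [0.001, -0.002, -0.001, 0.0, -0.002, -0.0], 'effort': [0.001, -41.77, -24.641, -0.0, 0.006, -0.0], 'position': [0.231, -0.526, 0.218], 'ee_rot': [-0.001, 0.979, 0.205, -0.0], 'contact_force': [-0.803, -0.056, -0.694], 'moment': [-0.017, -0.02, 0.004], 'gripper_force': 0.0, 'width': 0.085}
[[0.0, -0.963, -0.27, 0.068], [1.0, 0.0, -0.0, 0.0], [0.0, -0.27, 0.963, -0.156], [0.0, 0.0, 0.0, 1.0]]
```

View pics/scene0.png

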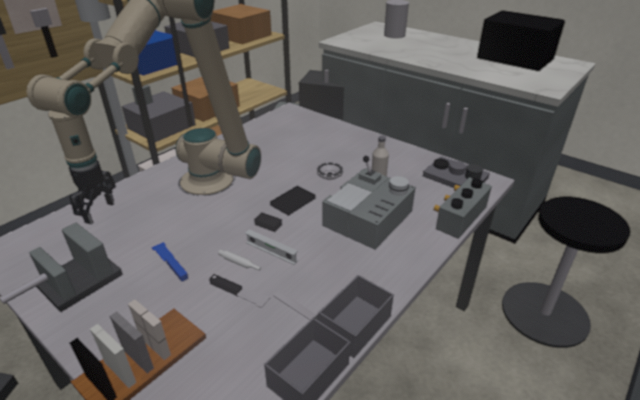

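View pics/top0.png

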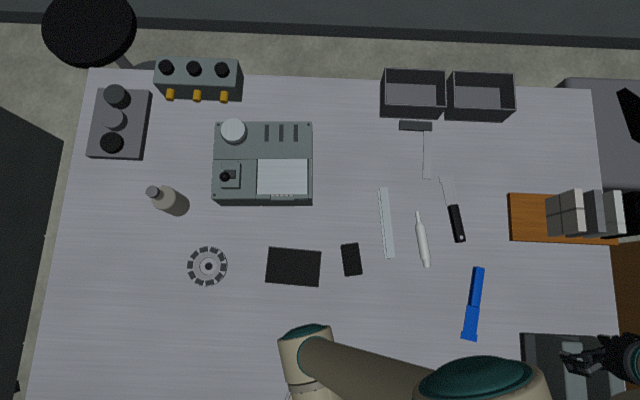

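```bash
cat > h.py <<'E'
from rig import get_state, imaging
import cv2,numpy as np
from scipy.spatial.transform import Rotation as R
def cam(n,st=None):
    p=imaging.camera_params(n)
    if n!="wrist": return np.array(p["camera_matrix"]),np.array(p["cam_to_world"])
    st=st or get_state(); T=np.eye(4); q=st["ee_rot"]
    T[:3,:3]=R.from_quat([q[1],q[2],q[3],q[0]]).as_matrix(); T[:3,3]=st["position"]
    return p.get("camera_matrix"),T@np.array(p["T_tool_cam"])
def ray(K,T,uv,z):
    d=T[:3,:3]@np.linalg.solve(np.array(K),[uv[0],uv[1],1.]); return T[:3,3]+d*(z-T[2,3])/d[2]
def proj(K,T,P):
    c=T[:3,:3].T@(np.array(P)-T[:3,3]); c=np.array(K)@c; return c[:2]/c[2]
E
python3 - <<'E'
from h import *
print(imaging.camera_params("wrist").keys())
K,T=cam("top")
im=cv2.imread("pics/top0.png")
for n,uv,z in [("h1",(214,122),.11),("h2",(312,122),.11),("h3",(313,205),.11),("h4",(211,205),.11),("sa",(461,241),.028),("sb",(453,205),.028),("st",(440,178),.014)]: print(n,ray(K,T,uv,z).round(3))
a=cv2.resize(im[100:225,190:335],None,fx=4,fy=4,interpolation=cv2.INTER_CUBIC)
b=cv2.resize(im[165:255,415:470],None,fx=4,fy=4,interpolation=cv2.INTER_CUBIC)
c=np.zeros((500,800,3),np.uint8);c[:500,:580]=a;c[:360,580:]=b
cv2.imwrite("pics/crop1.png",c)
E
```

```text
dict_keys(['camera_matrix', 'T_tool_cam'])
h1 [0.758 0.346 0.11 ]
h2 [0.771 0.074 0.11 ]
h3 [0.536 0.059 0.11 ]
h4 [0.523 0.329 0.11 ]
sa [ 0.468 -0.361  0.028]
sb [ 0.571 -0.341  0.028]
st [ 0.653 -0.31   0.014]
```

View pics/crop1.png

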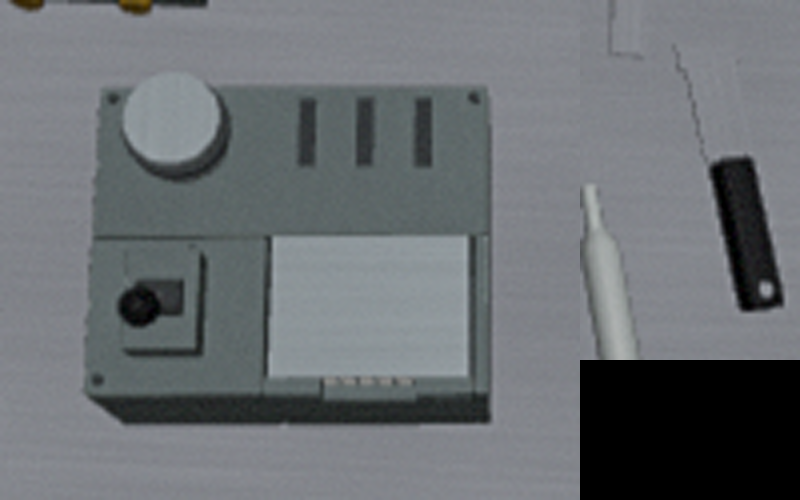

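The crop shows the housing top corners at top-image px ≈(215,122), (312.2,121.8), (312.5,199), (211.8,198.8), the ball at ≈(224.8,176.5), and the scraper handle, with its pale blade pointing up-left.

```bash
cat >> h.py <<'E'
def fit(loc,w):
    loc=np.array(loc)[:,:2];w=np.array(w)[:,:2];A=loc-loc.mean(0);B=w-w.mean(0)
    a=np.arctan2((A[:,0]*B[:,1]-A[:,1]*B[:,0]).sum(),(A*B).sum());c,s=np.cos(a),np.sin(a);M=np.array([[c,-s],[s,c]])
    t=w.mean(0)-M@loc.mean(0);return a,t,M,(loc@M.T+t-w)
E
python3 - <<'E'
from h import *
K,T=cam("top")
W=[ray(K,T,(x/4+190,y/4+100),.11) for x,y in [(100,88),(489,87),(490,396),(87,395),(93,237),(268,237),(470,237)]]
L=[(110,135),(110,-135),(-110,-135),(-110,135),(0,135),(0,15),(0,-125)]
a,t,M,r=fit(np.array(L)/1000,W);print("housing",a,t,(r*1000).round(1).tolist())
for n,p in [("notch",(-104,-55)),("piv",(-50,80)),("hinge",(0,-55))]: print(n,(M@np.array(p)/1000+t).round(4))
print("ball",ray(K,T,(139/4+190,306/4+100),.185))
W=[ray(K,T,((x-580)/4+415,y/4+165),.028) for x,y in [(711,165),(752,156),(783,303),(740,310)]]
a2,t2,M2,r=fit(np.array([(55,13),(55,-13),(-55,-13),(-55,13)])/1000,W);print("scraper",a2,t2,(r*1000).round(1).tolist())
s=get_state();q=s["ee_rot"];m=R.from_quat([q[1],q[2],q[3],q[0]]).as_matrix();print("tool x,y",m[:,0].round(3),m[:,1].round(3))
E
```

```text
housing 0.0507989480493727 [0.65573005 0.20223059] [[0.9, -0.2], [1.0, -0.0], [0.5, 0.3], [-1.3, 2.7], [-0.9, 0.7], [-0.4, -0.4], [0.2, -3.1]]
notch [0.5547 0.142 ]
piv [0.6017 0.2796]
hinge [0.6585 0.1473]
ball [0.58334694 0.28046608 0.185     ]
scraper 0.17606475365268198 [ 0.51832151 -0.34971873] [[3.9, -1.4], [0.5, 2.6], [-3.1, 1.8], [-1.3, -3.0]]
tool x,y [0.916 0.402 0.   ] [ 0.402 -0.916 -0.002]
```

```bash
python3 -m inch '[{"claw":-1,"travel":[0.27,0.8,0.1],"turn":-0.116},{"claw":-1,"travel":[0.27,0.8,0.1],"turn":-0.116},{"claw":-1,"travel":[0.27,0.8,0.1],"turn":-0.116},{"claw":-1,"travel":[0.27,0.8,0.1],"turn":-0.116}]' 60
for i in 1 2 3; do python3 -m inch '[{"claw":-1,"travel":[0.27,0.8,0],"turn":0},{"claw":-1,"travel":[0.27,0.8,0],"turn":0},{"claw":-1,"travel":[0.27,0.8,0],"turn":0},{"claw":-1,"travel":[0.27,0.8,0],"turn":0}]'; done
python3 -m inch '[{"claw":-1,"travel":[0.27,0.8,0],"turn":0},{"claw":-1,"travel":[0.27,0.8,0],"turn":0},{"claw":-1,"travel":[0.27,0.8,0],"turn":0},{"claw":-1,"travel":[0.27,0.8,0],"turn":0},{"claw":-1,"travel":[0.27,0.8,0],"turn":0}]'
python3 - <<'E'
from h import *
s=get_state();print(s["clock"],s["position"],s["ee_rot"],s["contact_force"],s["qpos"])
q=s["ee_rot"];m=R.from_quat([q[1],q[2],q[3],q[0]]).as_matrix();print("yaw",np.arctan2(m[1,0],m[0,0]))
cv2.imwrite("pics/w1.png",cv2.cvtColor(imaging.get_image("wrist"),cv2.COLOR_RGB2BGR))
K,T=cam("wrist",s)
a=.0508;M=np.array([[np.cos(a),-np.sin(a)],[np.sin(a),np.cos(a)]])
for p in [(-110,135,110),(-110,-135,110),(-110,-87,110),(-110,-23,110),(-22,80,186),(-79,80,186)]:
    w=M@np.array(p[:2])/1000+[.65573,.20223];print(p,proj(K,T,[*w,p[2]/1000]).round(1))
E
```

```text
clock: 0.5
position: [0.2856, -0.3621, 0.2393]
ee_rot: [-0.001, 1.0, 0.025, 0.0]
contact_force: [-0.0, -0.9, 0.3]
width: 0.0281
gripper_force: 0.0
clock: 0.9
position: [0.3391, -0.2022, 0.239]
ee_rot: [-0.001, 1.0, 0.026, -0.0]
contact_force: [-0.8, -0.7, -0.2]
width: 0.0
gripper_force: 0.0
clock: 1.3
position: [0.3934, -0.0426, 0.2391]
ee_rot: [-0.001, 1.0, 0.027, 0.0]
contact_force: [-0.4, -1.6, 0.5]
width: 0.0002
gripper_force: 0.0
clock: 1.7
position: [0.4479, 0.1175, 0.2389]
ee_rot: [-0.001, 1.0, 0.027, 0.0]
contact_force: [0.3, -0.4, -0.3]
width: 0.0001
gripper_force: 0.0
clock: 2.2
position: [0.5015, 0.2757, 0.2381]
ee_rot: [0.0, 1.0, 0.026, -0.001]
contact_force: [-0.3, -1.1, -0.0]
width: 0.0002
gripper_force: 0.0
2.2 [0.50145776 0.27571827 0.23810766] [ 6.78499053e-05  9.99653678e-01  2.63078232e-02 -6.47213489e-04] [-0.28772881 -1.05229272 -0.03773679] [3.80928739e-01 2.62655049e-01 1.47671988e+00 3.26773372e-04
 1.40347874e+00 1.89904871e+00]
yaw 0.0526216627134135
(-110, 135, 110) [250.8 133.4]
(-110, -135, 110) [592.5 134. ]
(-110, -87, 110) [531.8 133.9]
(-110, -23, 110) [450.8 133.8]
(-22, 80, 186) [321.5 -24. ]
(-79, 80, 186) [321.1  91. ]
```

View pics/w1.png

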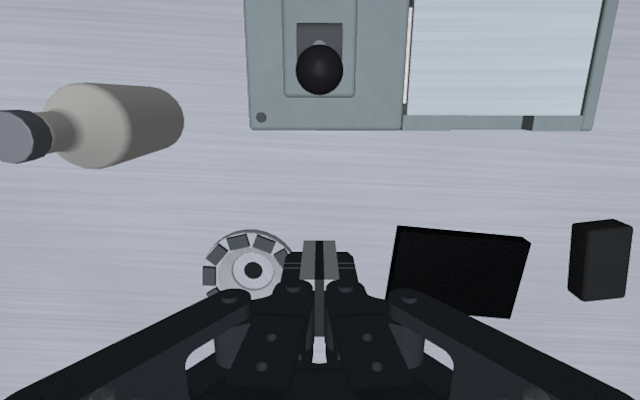

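The wrist picture shows the front edge at row 130, corners at cols 250 and 592, and the ball at (320,69). The fit holds to about 2 mm, with the housing about 2 mm farther in x. I'll push the toggle now.

```bash
python3 -m inch '[{"claw":-1,"travel":[0,0,-0.255],"turn":0},{"claw":-1,"travel":[0.15,0.005,-0.255],"turn":0},{"claw":-1,"travel":[0.25,0.01,-0.255],"turn":0},{"claw":-1,"travel":[0.3,0.01,-0.255],"turn":0},{"claw":-1,"travel":[0.35,0.013,-0.255],"turn":0}]'
python3 -m inch '[{"claw":-1,"travel":[0.04,0.002,0],"turn":0},{"claw":-1,"travel":[0.08,0.004,0],"turn":0},{"claw":-1,"travel":[0.12,0.006,0],"turn":0},{"claw":-1,"travel":[0.15,0.008,0],"turn":0}]'
python3 -m inch '[{"claw":-1,"travel":[0.015,0,0],"turn":0},{"claw":-1,"travel":[0.03,0.002,0],"turn":0}]'
```

```text
clock: 2.75
position: [0.5715, 0.2745, 0.1888]
ee_rot: [0.0, 1.0, 0.024, -0.0]
contact_force: [-0.7, -0.1, 0.1]
width: 0.0002
gripper_force: 0.0
clock: 3.15
position: [0.602, 0.2778, 0.1884]
ee_rot: [-0.0, 1.0, 0.025, 0.0]
contact_force: [-0.1, 0.6, 0.3]
width: 0.0003
gripper_force: 0.0
clock: 3.35
position: [0.6073, 0.2782, 0.188]
ee_rot: [0.0, 1.0, 0.025, -0.0]
contact_force: [0.9, -0.2, -0.1]
width: -0.0002
gripper_force: 0.0
```

```bash
python3 -m inch '[{"claw":-1,"travel":[0.015,0,0],"turn":0},{"claw":-1,"travel":[0.03,0.002,0],"turn":0},{"claw":-1,"travel":[0.03,0.002,0],"turn":0}]'
python3 - <<'E'
from h import *
s=get_state();print(s["position"],s["contact_force"])
for n in ("top","scene"): cv2.imwrite(f"pics/{n}1.png",cv2.cvtColor(imaging.get_image(n),cv2.COLOR_RGB2BGR))
a=cv2.imread("pics/scene1.png")[140:260,290:440];b=cv2.imread("pics/top1.png")[105:215,200:320]
c=np.hstack([cv2.resize(a,(400,320)),cv2.resize(b,(349,320))]);cv2.imwrite("pics/c2.png",c)
E
```

```text
clock: 3.65
position: [0.6135, 0.2786, 0.1881]
ee_rot: [0.0, 1.0, 0.025, 0.0]
contact_force: [0.2, 0.7, -0.2]
width: -0.0001
gripper_force: 0.0
[0.61353508 0.27856168 0.18813639] [ 0.21709868  0.73717412 -0.2158276 ]
```

View pics/c2.png

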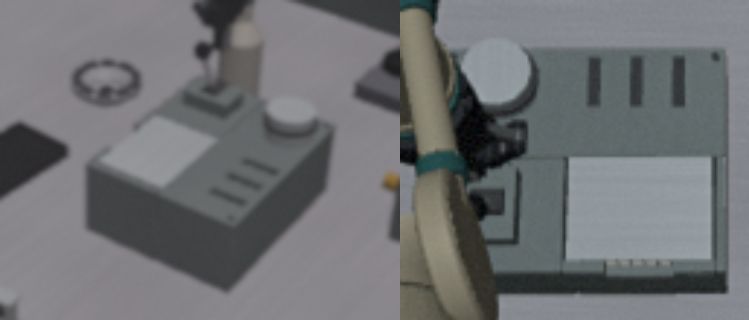

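```bash
python3 - <<'E'
from h import *
s=get_state();cv2.imwrite("pics/w2.png",cv2.cvtColor(imaging.get_image("wrist"),cv2.COLOR_RGB2BGR))
a=cv2.resize(cv2.imread("pics/scene1.png")[125:195,340:420],None,fx=5,fy=5,interpolation=cv2.INTER_CUBIC)
b=cv2.resize(cv2.imread("pics/w2.png"),(400,250));c=np.hstack([a[:,:400],cv2.copyMakeBorder(b,0,100,0,0,cv2.BORDER_CONSTANT)])
cv2.imwrite("pics/c3.png",c)
K,T=cam("scene");P=s["position"];print("tip in scene",proj(K,T,[P[0],P[1],P[2]-.019]),"crop",(proj(K,T,[P[0],P[1],P[2]-.019])-[340,125])*5)
a=.0508;M=np.array([[np.cos(a),-np.sin(a)],[np.sin(a),np.cos(a)]])
Kw,Tw=cam("wrist",s)
for x in (-79,-50,-21):
    for z in (.184,.192):
        w=[*(M@np.array([x,80])/1000+[.6577,.2022]),z];print(x,z,((proj(K,T,w)-[340,125])*5).round(),(proj(Kw,Tw,w)/1.6).round())
E
```

```text
tip in scene [372.22686987 166.21087663] crop [161.13434934 206.05438315]
-79 0.184 [118. 171.] [197. 195.]
-79 0.192 [118. 162.] [197. 201.]
-50 0.184 [152. 183.] [197. 163.]
-50 0.192 [153. 174.] [197. 167.]
-21 0.184 [188. 196.] [197. 128.]
-21 0.192 [188. 186.] [197. 131.]
```

View pics/c3.png

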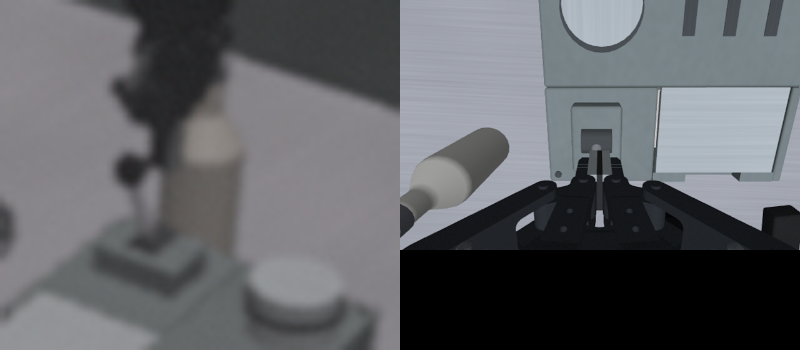

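```bash
python3 - <<'E'
from h import *
p=imaging.camera_params("wrist");K=np.array(p["camera_matrix"]);T=np.array(p["T_tool_cam"]);print(K.round(1).tolist())
for P in [(.011,0,0),(.011,0,.019),(.011,0,-.02),(.011,.01,.019),(.011,.01,-.02),(-.011,0,.019)]: print(P,proj(K,T,P).round(1))
s=get_state();print(s["position"],s["contact_force"])
a=cv2.imread("pics/w2.png")[200:330,240:400];cv2.imwrite("pics/c4.png",np.hstack([cv2.resize(a,(400,325)),cv2.resize(cv2.imread("pics/w1.png")[200:330,240:400],(400,325))]))
E
```

```text
[[355.5, 0.0, 318.9], [0.0, 355.5, 197.2], [0.0, 0.0, 1.0]]
(0.011, 0, 0) [318.6 224.5]
(0.011, 0, 0.019) [318.6 211.9]
(0.011, 0, -0.02) [318.5 241.2]
(0.011, 0.01, 0.019) [338.  211.9]
(0.011, 0.01, -0.02) [342.8 241.2]
(-0.011, 0, 0.019) [318.6 251.1]
[0.61305056 0.27849003 0.18822004] [-1.19042575  0.6816954   0.21651256]
```

View pics/c4.png

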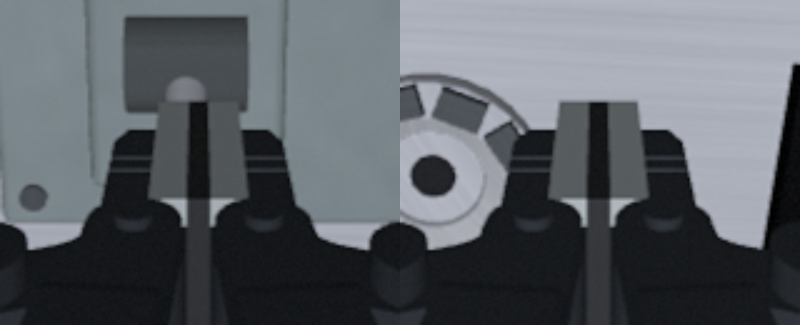

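The grey pad tips end at row 240 in the wrist picture, where a tip 19 mm ahead would be at row 212. In the scene view the fingers also sit above the ball, which is still leaning to the front. So the real tips are higher than nominal and passed over the ball. I'll back off, go lower and repeat.

```bash
python3 -m inch '[{"claw":-1,"travel":[-0.25,-0.013,0],"turn":0},{"claw":-1,"travel":[-0.45,-0.022,0],"turn":0},{"claw":-1,"travel":[-0.45,-0.022,-0.12],"turn":0},{"claw":-1,"travel":[-0.45,-0.022,-0.12],"turn":0}]'
python3 -m inch '[{"claw":-1,"travel":[0.1,0.005,0],"turn":0},{"claw":-1,"travel":[0.2,0.01,0],"turn":0},{"claw":-1,"travel":[0.26,0.013,0],"turn":0},{"claw":-1,"travel":[0.32,0.016,0],"turn":0},{"claw":-1,"travel":[0.36,0.018,0],"turn":0}]'
python3 -m inch '[{"claw":-1,"travel":[0.03,0.001,0],"turn":0},{"claw":-1,"travel":[0.06,0.003,0],"turn":0},{"claw":-1,"travel":[0.06,0.003,0],"turn":0}]'
python3 - <<'E'
from h import *
s=get_state();print(s["position"],s["contact_force"])
im=cv2.cvtColor(imaging.get_image("scene"),cv2.COLOR_RGB2BGR);cv2.imwrite("pics/scene2.png",im)
o=cv2.imread("pics/scene1.png")
for I in (o,im):
    g=cv2.cvtColor(I,cv2.COLOR_BGR2GRAY)[150:172,356:384];print(g[::2,::2])
E
```

```text
clock: 4.2
position: [0.5203, 0.2734, 0.1625]
ee_rot: [0.001, 1.0, 0.025, -0.002]
contact_force: [-0.3, -0.1, -0.4]
width: -0.0001
gripper_force: 0.0
clock: 4.7
position: [0.5964, 0.2777, 0.1643]
ee_rot: [0.0, 1.0, 0.025, 0.0]
contact_force: [-0.3, 0.4, 0.9]
width: 0.0001
gripper_force: 0.6
clock: 5.0
position: [0.6079, 0.2782, 0.1638]
ee_rot: [0.0, 1.0, 0.025, 0.0]
contact_force: [-0.1, 0.4, -0.2]
width: 0.0002
gripper_force: 0.0
[0.60786962 0.27815732 0.16383769] [-0.06289892  0.40545136 -0.15744387]
[[134 134 133 134 132 119  99  55  40  48  83 124 135 138]
 [133 133 134 132 133 133 130  73  40  58  87 130 137 138]
 [132 132 132 133 126 125 128  72  41  63  96 132 138 139]
 [132 133 133 125  83  66  84  52  43  67  93 127 134 134]
 [132 132 135 109  43  40  50  77  63  71  84  99 106 106]
 [134 134 134 114  51  39  76 123  93  83  89  94  96  98]
 [134 135 134 132 107  76 111 132  95  86  90  94  96  98]
 [134 137 136 136 133 106 115 131  92  85  91  93  96  99]
 [136 136 136 135 136 117 107 122  87  87  91  94  98  97]
 [136 136 135 129 120 109 101 109  85  86  92  95  97  98]
 [136 136 122 108 103 102  93  90  69  78  90  95  97  97]]
[[134 135 119  65  45  40  41  42  41  40  43  77 129 138]
 [134 134 134 106  48  41  40  42  42  39  75 123 138 139]
 [133 132 132 129  90  49  40  41  42  59 107 133 138 139]
 [132 132 132 133 130 115  66  39  49  75 115 128 135 134]
 [132 134 134 133 133 131  78  42  61  74  92 100 106 107]
 [134 134 134 133 134 131  77  41  61  69  65  68  88  98]
 [134 134 134 134 136 132  75  41  64  54  41  43  62  95]
 [134 135 136 135 136 134 116  84  71  53  37  37  59  94]
 [135 135 136 135 135 136 136 124  88  73  53  58  84  99]
 [136 137 135 129 119 121 129 119  89  82  86  93  98  98]
 [136 135 123 107 102 104  95  80  80  81  90  95  98  98]]
```

The ball is now at scene px ≈(377,164), matching the off position predicted there. I'll nudge it once more, retreat and go over the scraper.

```bash
python3 -m inch '[{"claw":-1,"travel":[0.02,0.001,0],"turn":0},{"claw":-1,"travel":[0.02,0.001,0],"turn":0},{"claw":-1,"travel":[-0.2,-0.013,0],"turn":0},{"claw":-1,"travel":[-0.45,-0.022,0.1],"turn":0},{"claw":-1,"travel":[-0.45,-0.022,0.35],"turn":0}]'
python3 -m inch '[{"claw":1,"travel":[-0.08,-0.8,0.1],"turn":0},{"claw":1,"travel":[-0.08,-0.8,0.1],"turn":0},{"claw":1,"travel":[-0.08,-0.8,0.1],"turn":0},{"claw":1,"travel":[-0.08,-0.8,0.1],"turn":0.039}]'
for i in 1 2; do python3 -m inch '[{"claw":1,"travel":[-0.09,-0.8,0],"turn":0},{"claw":1,"travel":[-0.09,-0.8,0],"turn":0},{"claw":1,"travel":[-0.09,-0.8,0],"turn":0},{"claw":1,"travel":[-0.09,-0.8,0],"turn":0}]'; done
python3 -m inch '[{"claw":1,"travel":[-0.09,-0.8,0],"turn":0},{"claw":1,"travel":[-0.09,-0.8,0],"turn":0},{"claw":1,"travel":[-0.09,-0.8,0],"turn":0},{"claw":1,"travel":[-0.09,-0.8,0],"turn":0},{"claw":1,"travel":[-0.09,-0.8,0],"turn":0}]'
python3 - <<'E'
from h import *
s=get_state();print(s["clock"],s["position"],s["contact_force"])
cv2.imwrite("pics/w3.png",cv2.cvtColor(imaging.get_image("wrist"),cv2.COLOR_RGB2BGR))
q=s["ee_rot"];m=R.from_quat([q[1],q[2],q[3],q[0]]).as_matrix();print("yaw",np.arctan2(m[1,0],m[0,0]))
np.save("T3.npy",cam("wrist",s)[1])
E
```

```text
clock: 5.55
position: [0.5018, 0.2696, 0.2233]
ee_rot: [0.005, 1.0, 0.026, -0.015]
contact_force: [0.6, 0.1, 0.4]
width: 0.0003
gripper_force: 0.0
clock: 5.95
position: [0.5015, 0.1097, 0.2543]
ee_rot: [0.002, 0.996, 0.086, 0.002]
contact_force: [-0.7, 0.5, -0.3]
width: 0.0585
gripper_force: 0.0
clock: 6.35
position: [0.4833, -0.0508, 0.2533]
ee_rot: [0.002, 0.997, 0.083, 0.001]
contact_force: [-0.0, 0.7, 0.2]
width: 0.0858
gripper_force: 0.0
clock: 6.75
position: [0.4655, -0.2108, 0.2529]
ee_rot: [0.002, 0.996, 0.084, 0.001]
contact_force: [-0.4, 0.6, 0.2]
width: 0.0854
gripper_force: 0.0
clock: 7.25
position: [0.4476, -0.3672, 0.2522]
ee_rot: [-0.0, 0.996, 0.085, 0.0]
contact_force: [-0.4, 0.3, -0.8]
width: 0.0856
gripper_force: 0.0
7.25 [ 0.44763913 -0.36722311  0.25224024] [-0.35773164  0.30130031 -0.81996959]
yaw 0.169730779570107
```

View pics/w3.png

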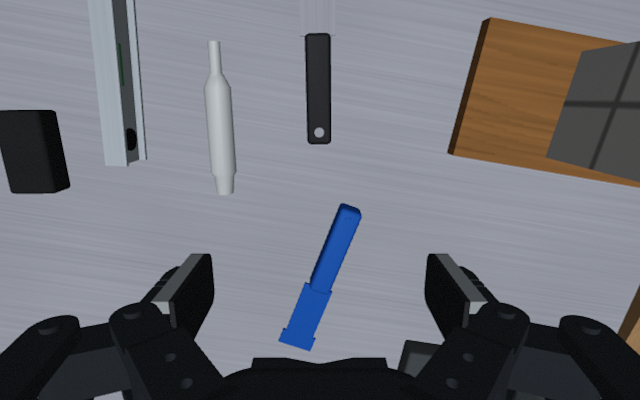

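```bash
python3 - <<'E'
from h import *
T=np.load("T3.npy");K=np.array(imaging.camera_params("wrist")["camera_matrix"])
W=[ray(K,T,uv,.028) for uv in [(305,34),(330.5,34),(331,142),(307,143)]]
a2,t2,M2,r=fit(np.array([(55,13),(55,-13),(-55,-13),(-55,13)])/1000,W);print("scraper",a2,t2,(r*1000).round(1).tolist())
print("hole-side end check; grasp pt x=20:",t2+M2@[.02,0])
s=get_state();g=t2+M2@[.02,0]-s["position"][:2];print("shift",g/.2,"turn",(a2-.1697)/np.pi)
E
```

```text
scraper 0.18181830982290176 [ 0.52144121 -0.35401858] [[1.6, 0.8], [2.0, -0.1], [-2.1, -0.6], [-1.5, -0.1]]
hole-side end check; grasp pt x=20: [ 0.54111154 -0.35040222]
shift [0.46698839 0.07512592] turn 0.0038573778204677744
```

```bash
python3 -m inch '[{"claw":0.2,"travel":[0.467,0.075,-0.3],"turn":0.004},{"claw":0.2,"travel":[0.467,0.075,-0.6],"turn":0.004},{"claw":0.2,"travel":[0.467,0.075,-0.8],"turn":0.004},{"claw":0.2,"travel":[0.467,0.075,-0.9],"turn":0.004},{"claw":0.2,"travel":[0.467,0.075,-0.95],"turn":0.004}]'
python3 -m inch '[{"claw":0.2,"travel":[0,0,-0.05],"turn":0},{"claw":0.2,"travel":[0,0,-0.1],"turn":0},{"claw":0.2,"travel":[0,0,-0.15],"turn":0},{"claw":0.2,"travel":[0,0,-0.15],"turn":0}]'
python3 - <<'E'
from h import *
s=get_state();print(s["position"],s["contact_force"])
cv2.imwrite("pics/w4.png",cv2.cvtColor(imaging.get_image("wrist"),cv2.COLOR_RGB2BGR))
E
```

```text
clock: 7.8
position: [0.5403, -0.3457, 0.0585]
ee_rot: [-0.003, 0.996, 0.094, -0.002]
contact_force: [-1.4, 0.7, 0.4]
width: 0.0509
gripper_force: 0.0
clock: 8.2
position: [0.5405, -0.3507, 0.0328]
ee_rot: [-0.0, 0.996, 0.092, -0.0]
contact_force: [-1.1, -0.3, 0.1]
width: 0.0514
gripper_force: 0.0
[ 0.54053437 -0.3506899   0.03276239] [-1.09980189 -0.28551457  0.0850211 ]
```

View pics/w4.png

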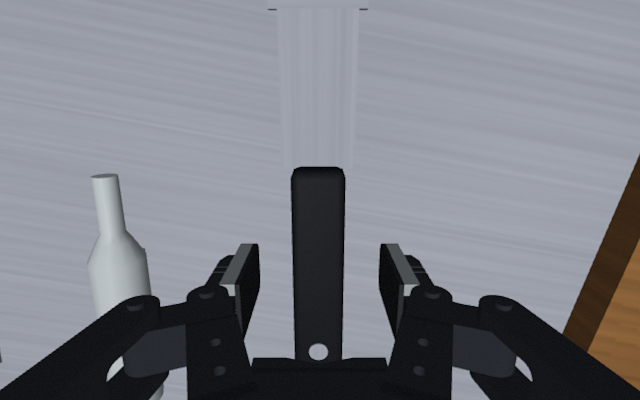

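The pads straddle the handle symmetrically (handle cols 291–345, pads at cols 259 and 380), with the tips still well above it. Pad spacing puts the tips about 15 mm behind the reported TCP, so I'll go lower while watching the force.

```bash
python3 -m inch '[{"claw":0.2,"travel":[0,0,-0.05],"turn":0},{"claw":0.2,"travel":[0,0,-0.1],"turn":0},{"claw":0.2,"travel":[0,0,-0.14],"turn":0},{"claw":0.2,"travel":[0,0,-0.14],"turn":0}]'
python3 -m inch '[{"claw":0.2,"travel":[0,0,-0.015],"turn":0},{"claw":0.2,"travel":[0,0,-0.03],"turn":0},{"claw":0.2,"travel":[0,0,-0.03],"turn":0}]'
```

```text
clock: 8.65
position: [0.5396, -0.3504, 0.003]
ee_rot: [-0.001, 0.996, 0.092, -0.001]
contact_force: [0.1, -0.5, 1.0]
width: 0.0515
gripper_force: 0.0
clock: 8.95
position: [0.5406, -0.351, -0.0017]
ee_rot: [-0.0, 0.996, 0.092, -0.0]
contact_force: [-0.7, -0.1, -0.5]
width: 0.0509
gripper_force: 0.0
```

```bash
python3 -m inch '[{"claw":0.2,"travel":[0,0,-0.01],"turn":0},{"claw":0.2,"travel":[0,0,-0.02],"turn":0},{"claw":0.2,"travel":[0,0,-0.02],"turn":0}]'
python3 - <<'E'
from h import *
im=cv2.cvtColor(imaging.get_image("wrist"),cv2.COLOR_RGB2BGR);cv2.imwrite("pics/w5.png",im)
s=get_state();print(s["position"],s["contact_force"])
# pad bottom-front edges in row profile: grayscale slices beside the handle
g=cv2.cvtColor(im,cv2.COLOR_BGR2GRAY)
for r in range(228,262,3): print(r,g[r,230:262:2],g[r,376:408:2])
E
```

```text
clock: 9.25
position: [0.5406, -0.351, -0.0055]
ee_rot: [-0.0, 0.996, 0.092, -0.0]
contact_force: [0.9, -0.4, 0.7]
width: 0.0514
gripper_force: 0.0
[ 0.54063766 -0.35102434 -0.00545159] [-0.46689799 -0.25994403 -0.68007986]
228 [161 162 162 162 161 161 161 160 160 160 159 159 159 160 160 160] [165 164 165 164 164 164 164 164 163 164 164 164 164 164 163 163]
231 [164 164 164 164 163 163 163 164 163 163 163 162 162 161 161 160] [166 166 167 167 167 167 166 166 166 165 165 165 164 164 165 164]
234 [164 163 163 163 164 163 164 163 164 164 163 164 163 164 163 163] [163 164 164 165 165 165 167 166 166 166 167 167 167 167 167 167]
237 [163 164 164 164 164 164 163 163 163 164 163 164 164 164 163 164] [163 162 161 160 160 161 163 162 162 163 164 165 166 165 166 166]
240 [164 163 163 163 163 164 163 164 164 164 164 165 164 163 163 163] [164 166 166 167 167 166 166 165 164 164 163 160 160 161 161 162]
243 [164 164 164 164 164 156 125 126 127 127 127 126 115 113 161 164] [161 163 154 113 113 126 127 127 127 128 128 154 166 166 166 164]
246 [161 162 163 162 159  76  80  81  82  81  82  19  18  11 100 166] [160 163  92  10  19  33  83  80  80  80  81  75 160 162 162 161]
249 [164 164 164 164  82  80  81  80  81  81  51  19  15  14  65 167] [159 165  30  13  15  15  59  82  81  81  80  80  97 158 160 160]
252 [165 166 168 109  79  81  80  81  80  71  15  16  14  11  38 168] [160 165  31  14  12  15  14  69  82  81  81  80  80 101 165 163]
255 [ 43  43  59  81  82  81  80  82  80  20  17  15  14  11   1 171] [165 170   5  13  13  14  16  33  83  82  82  81  80  80  64  44]
258 [ 18  50  82  81  81  80  81  83  40  17  17  14   8  13   4 168] [165 166   3  12  10  14  18  21  57  81  81  81  80  81  82  43]
261 [ 39  84  80  82  80  81  81  64  16  15  15  17  16  12   4 155] [163 152   9  12  12  15  13  17  17  70  81  80  81  81  81  83]
```

```bash
python3 -m inch '[{"claw":-1,"travel":[0,0,0],"turn":0},{"claw":-1,"travel":[0,0,0],"turn":0},{"claw":-1,"travel":[0,0,0],"turn":0},{"claw":-1,"travel":[0,0,0],"turn":0},{"claw":-1,"travel":[0,0,0],"turn":0}]' 90
python3 -m inch '[{"claw":-1,"travel":[0,0,0.1],"turn":0},{"claw":-1,"travel":[0,0,0.3],"turn":0},{"claw":-1,"travel":[0,0,0.5],"turn":0},{"claw":-1,"travel":[0,0,0.75],"turn":0},{"claw":-1,"travel":[0,0,0.75],"turn":0}]'
python3 - <<'E'
from h import *
s=get_state();im=cv2.cvtColor(imaging.get_image("wrist"),cv2.COLOR_RGB2BGR);cv2.imwrite("pics/w6.png",im)
print(s["position"],s["width"],s["gripper_force"],s["contact_force"])
# where would handle-front / blade tip be, in tool frame, grasp at scraper x=20, blade z rel: find tip edge by row gradients
g=cv2.cvtColor(im,cv2.COLOR_BGR2GRAY).astype(int)
print("col318",g[0:240:4,318].tolist()); print("row80",g[80,240:400:4].tolist())
p=imaging.camera_params("wrist");K=np.array(p["camera_matrix"]);T=np.array(p["T_tool_cam"])
for z in (-.025,-.015,-.005,.005): print(z,[proj(K,T,(x,y,z)).round(0).tolist() for x,y in((.035,0),(.125,.022),(.125,-.022))])
E
```

```text
clock: 9.8
position: [0.541, -0.3513, -0.0049]
ee_rot: [0.0, 0.996, 0.092, 0.0]
contact_force: [0.6, 0.5, 3.3]
width: 0.0242
gripper_force: 90.0
clock: 10.3
position: [0.5444, -0.354, 0.152]
ee_rot: [0.005, 0.996, 0.092, 0.005]
contact_force: [1.3, 0.5, -1.1]
width: 0.0242
gripper_force: 89.4
[ 0.54443762 -0.35397792  0.15203679] 0.024224494452371906 89.38643217086792 [ 1.30050154  0.51893901 -1.09077807]
col318 [166, 166, 166, 166, 166, 166, 166, 166, 165, 166, 166, 165, 166, 166, 167, 167, 166, 167, 167, 167, 166, 166, 166, 167, 166, 166, 167, 165, 166, 167, 166, 166, 167, 166, 167, 166, 166, 166, 165, 165, 166, 165, 166, 165, 166, 165, 151, 11, 24, 29, 33, 37, 39, 39, 38, 38, 38, 38, 39, 36]
row80 [168, 168, 168, 165, 165, 164, 164, 164, 169, 169, 169, 168, 166, 166, 168, 169, 167, 170, 167, 166, 168, 168, 169, 168, 167, 164, 168, 163, 163, 167, 167, 171, 169, 164, 164, 164, 164, 162, 163, 162]
-0.025 [[319.0, 188.0], [389.0, -93.0], [248.0, -93.0]]
-0.015 [[319.0, 182.0], [384.0, -78.0], [254.0, -78.0]]
-0.005 [[319.0, 176.0], [379.0, -65.0], [258.0, -65.0]]
0.005 [[319.0, 172.0], [375.0, -54.0], [263.0, -54.0]]
```

```bash
python3 - <<'E'
from h import *
p=imaging.camera_params("wrist");K=np.array(p["camera_matrix"])
def Tw(pos,yaw):
    T=np.eye(4);T[:3,:3]=R.from_quat([*np.array([np.cos(yaw/2),np.sin(yaw/2),0]),0]).as_matrix();T[:3,3]=pos;return T@np.array(p["T_tool_cam"])
pos=np.array([.5405,-.3507,.0328]);y=.184;T=Tw(pos,y)
im=cv2.cvtColor(cv2.imread("pics/w4.png"),cv2.COLOR_BGR2GRAY).astype(int)
print(im[0:20,300].tolist(),im[9,255:380:3].tolist())
ex=np.array([np.cos(y),np.sin(y)]);ey=np.array([np.sin(y),-np.cos(y)])
for n,uv,z in [("tip",(318,9.5),.0155),("tipL",(268,9.5),.0155),("tipR",(368,9.5),.0155),("hend",(318,168),.028)]:
    d=ray(K,T,uv,z)[:2]-pos[:2];print(n,(d@ex).round(4),(d@ey).round(4))
T=Tw(np.array([.5015,.2757,.2381]),.0526)
c=[ray(K,T,uv,.11) for uv in [(250,130),(592,131)]];print(c)
a,t,M,r=fit(np.array([(-110,135),(-110,-135)])/1000,c);print("housing",a,t,r)
s=get_state();q=s["ee_rot"];m=R.from_quat([q[1],q[2],q[3],q[0]]).as_matrix();print("yaw",np.arctan2(m[1,0],m[0,0]))
E
```

```text
[160, 161, 161, 161, 160, 158, 156, 157, 158, 162, 162, 162, 162, 163, 162, 161, 162, 162, 161, 162] [157, 157, 158, 156, 141, 75, 75, 118, 162, 160, 159, 160, 160, 158, 158, 162, 163, 161, 164, 159, 158, 160, 160, 162, 162, 162, 158, 158, 161, 155, 155, 160, 158, 164, 164, 75, 78, 76, 158, 156, 154, 153]
tip 0.1053 -0.0003
tipL 0.1053 -0.0224
tipR 0.1053 0.0217
hend 0.0368 -0.0003
[array([0.5418192 , 0.33216007, 0.11      ]), array([0.55522679, 0.06287228, 0.11      ])]
housing 0.049747991310470384 [0.6583869 0.2029862] [[-9.41426363e-06  1.89082931e-04]
 [ 9.41426363e-06 -1.89082931e-04]]
yaw 0.18454052028014223
```

```bash
python3 -m inch '[{"claw":-1,"travel":[-0.23,0.2,0.05],"turn":-0.02},{"claw":-1,"travel":[-0.23,0.4,0.05],"turn":-0.043},{"claw":-1,"travel":[-0.23,0.6,0.05],"turn":-0.043},{"claw":-1,"travel":[-0.23,0.81,0.05],"turn":-0.043},{"claw":-1,"travel":[-0.23,0.81,0.05],"turn":-0.043}]'
python3 -m inch '[{"claw":-1,"travel":[-0.235,0.2,0],"turn":0},{"claw":-1,"travel":[-0.235,0.4,0],"turn":0},{"claw":-1,"travel":[-0.235,0.6,0],"turn":0},{"claw":-1,"travel":[-0.235,0.81,0],"turn":0}]'
python3 -m inch '[{"claw":-1,"travel":[-0.235,0.2,0],"turn":0},{"claw":-1,"travel":[-0.235,0.4,0],"turn":0},{"claw":-1,"travel":[-0.235,0.6,0],"turn":0},{"claw":-1,"travel":[-0.235,0.81,0],"turn":0},{"claw":-1,"travel":[-0.235,0.81,0],"turn":0}]'
python3 -m inch '[{"claw":-1,"travel":[0,0,0],"turn":0},{"claw":-1,"travel":[0,0,0],"turn":0}]'
python3 -c "
from h import *
s=get_state();print(s['position'],s['contact_force']);q=s['ee_rot'];m=R.from_quat([q[1],q[2],q[3],q[0]]).as_matrix();print('yaw',np.arctan2(m[1,0],m[0,0]))"
```

```text
clock: 10.85
position: [0.4919, -0.1831, 0.1525]
ee_rot: [-0.003, 1.0, 0.027, -0.003]
contact_force: [0.4, -1.0, -0.7]
width: 0.0242
gripper_force: 89.4
clock: 11.25
position: [0.4463, -0.0262, 0.1532]
ee_rot: [-0.0, 1.0, 0.024, -0.001]
contact_force: [0.4, -0.2, -1.4]
width: 0.0242
gripper_force: 89.4
clock: 11.75
position: [0.3998, 0.1388, 0.1534]
ee_rot: [-0.001, 1.0, 0.028, -0.001]
contact_force: [0.1, -1.2, -1.3]
width: 0.0242
gripper_force: 89.5
clock: 11.95
position: [0.4002, 0.1338, 0.1537]
ee_rot: [0.001, 1.0, 0.024, -0.001]
contact_force: [0.1, -1.1, -1.1]
width: 0.024
gripper_force: 89.5
[0.40024934 0.13383314 0.15374639] [ 0.09405479 -1.11174372 -1.14688565]
yaw 0.048917823611437636
```

```bash
python3 -m inch '[{"claw":-1,"travel":[0,0.005,-0.15],"turn":0},{"claw":-1,"travel":[0,0.005,-0.3],"turn":0},{"claw":-1,"travel":[0,0.005,-0.368],"turn":0},{"claw":-1,"travel":[0,0.005,-0.368],"turn":0},{"claw":-1,"travel":[0,0.005,-0.368],"turn":0}]'
python3 - <<'E'
from h import *
s=get_state();print(s["position"])
w=cv2.cvtColor(imaging.get_image("wrist"),cv2.COLOR_RGB2BGR);cv2.imwrite("pics/w7.png",w)
S=cv2.cvtColor(imaging.get_image("scene"),cv2.COLOR_RGB2BGR);cv2.imwrite("pics/s7.png",S)
c=np.zeros((580,640,3),np.uint8);c[:200]=w[:200];c[200:580]=cv2.resize(S[150:245,270:430],(640,380),interpolation=cv2.INTER_CUBIC);cv2.imwrite("pics/c7.png",c)
K,T=cam("wrist",s);a=.05;M=np.array([[np.cos(a),-np.sin(a)],[np.sin(a),np.cos(a)]])
for p in [(-110,-87,94),(-110,-23,94),(-98,-87,110),(-98,-23,110),(-110,-135,110)]: print(p,proj(K,T,[*(M@np.array(p[:2])/1000+[.658,.2027]),p[2]/1000]).round(1))
K,T=cam("scene");print([proj(K,T,[.4+.126-dx,.1348+.0063,.0987]).round(1).tolist() for dx in (0,.09)])
E
```

```text
clock: 12.45
position: [0.4011, 0.1348, 0.0811]
ee_rot: [0.0, 1.0, 0.024, -0.0]
contact_force: [0.3, 1.3, -1.2]
width: 0.0242
gripper_force: 89.5
[0.4011201  0.13479135 0.08111995]
(-110, -87, 94) [ 415.7 -164.9]
(-110, -23, 94) [ 218.8 -164.2]
(-98, -87, 110) [ 434.2 -261.1]
(-98, -23, 110) [ 199.3 -260.3]
(-110, -135, 110) [ 601.2 -205.8]
[[329.1, 190.6], [309.9, 182.0]]
```

View pics/c7.png

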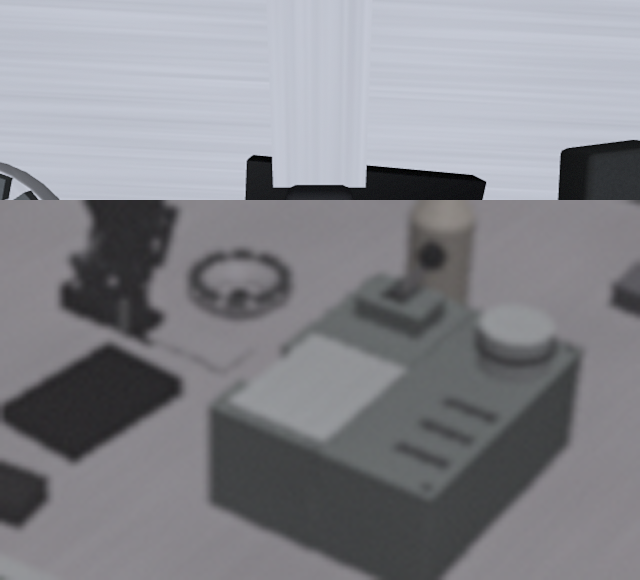

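The scene panel shows the blade tip corners at scene px ≈(326,192.5) and (332.5,187.5). Their midpoint matches the predicted (329,190.6), so the blade is level and lined up with the notch. I'll insert it.

```bash
python3 -m inch '[{"claw":-1,"travel":[0,0,-0.008],"turn":0},{"claw":-1,"travel":[0.05,0.0025,-0.008],"turn":0},{"claw":-1,"travel":[0.1,0.005,-0.008],"turn":0},{"claw":-1,"travel":[0.15,0.0075,-0.008],"turn":0},{"claw":-1,"travel":[0.15,0.0075,-0.008],"turn":0}]'
python3 -m inch '[{"claw":-1,"travel":[0.04,0.002,0],"turn":0},{"claw":-1,"travel":[0.08,0.004,0],"turn":0},{"claw":-1,"travel":[0.08,0.004,0],"turn":0}]'
python3 -m inch '[{"claw":-1,"travel":[0.04,0.002,0],"turn":0},{"claw":-1,"travel":[0.07,0.0035,0],"turn":0},{"claw":-1,"travel":[0.07,0.0035,0],"turn":0}]'
```

```text
clock: 13.05
position: [0.4335, 0.1377, 0.0798]
ee_rot: [-0.0, 1.0, 0.025, 0.001]
contact_force: [0.2, 0.8, -1.5]
width: 0.0239
gripper_force: 89.5
clock: 13.35
position: [0.4485, 0.1383, 0.0796]
ee_rot: [-0.0, 1.0, 0.025, 0.001]
contact_force: [0.1, 0.4, -2.4]
width: 0.0241
gripper_force: 89.5
clock: 13.65
position: [0.4621, 0.139, 0.0796]
ee_rot: [-0.0, 1.0, 0.025, 0.001]
contact_force: [1.0, -0.5, -1.2]
width: 0.0241
gripper_force: 89.5
```

No jam, and the tip is about 25 mm under the cover. Now I'll lift slowly along the arc about the hinge.

```bash
python3 -m inch '[{"claw":-1,"travel":[0,0,0.01],"turn":0},{"claw":-1,"travel":[0,0,0.02],"turn":0},{"claw":-1,"travel":[0,0,0.03],"turn":0},{"claw":-1,"travel":[0,0,0.04],"turn":0},{"claw":-1,"travel":[0,0,0.055],"turn":0}]'
python3 -m inch '[{"claw":-1,"travel":[0.002,0,0.018],"turn":0},{"claw":-1,"travel":[0.004,0,0.036],"turn":0},{"claw":-1,"travel":[0.008,0,0.054],"turn":0},{"claw":-1,"travel":[0.012,0.001,0.072],"turn":0},{"claw":-1,"travel":[0.012,0.001,0.072],"turn":0}]'
```

```text
clock: 14.15
position: [0.4602, 0.1389, 0.0904]
ee_rot: [0.0, 1.0, 0.025, -0.0]
contact_force: [1.3, -0.2, -3.8]
width: 0.0245
gripper_force: 89.3
clock: 14.65
position: [0.4631, 0.1391, 0.1053]
ee_rot: [0.0, 1.0, 0.025, 0.0]
contact_force: [-0.5, 0.6, -1.6]
width: 0.0242
gripper_force: 89.3
```

```bash
cat >> h.py <<'E'
def hatch(img,dbg=True):
    """fit cover angle: model silhouette vs difference from scene0"""
    K,T=cam("scene");a=.05;M=np.array([[np.cos(a),-np.sin(a)],[np.sin(a),np.cos(a)]])
    g=cv2.cvtColor(img,cv2.COLOR_BGR2GRAY).astype(float);b=cv2.cvtColor(cv2.imread("pics/scene0.png"),cv2.COLOR_BGR2GRAY).astype(float)
    out=[]
    for th in np.arange(0,1.95,.05):
        mk=np.zeros(g.shape,np.uint8)
        P=[]
        for u,y in [(0,-122),(0,12),(98,12),(98,-122)]:
            x=-u*np.cos(th)+3*np.sin(th);z=107+u*np.sin(th)+3*np.cos(th)
            P.append(proj(K,T,[*(M@np.array([x,y])/1000+[.658,.2027]),z/1000]))
        cv2.fillConvexPoly(mk,(np.array(P)*16).round().astype(int),255,shift=4)
        inn=cv2.erode(mk,np.ones((3,3)))>0; ring=(cv2.dilate(mk,np.ones((5,5)))>0)&~(cv2.dilate(mk,np.ones((2,2)))>0)
        out.append((round(float(th),2),round(g[inn].std(),1),round(g[inn].mean(),0),int(inn.sum())))
    return out
E
python3 - <<'E'
from h import *
S=cv2.cvtColor(imaging.get_image("scene"),cv2.COLOR_RGB2BGR);cv2.imwrite("pics/s8.png",S)
print("ref",hatch(cv2.imread("pics/scene0.png"))[:12]);print("now",hatch(S)[:14]);print(get_state()["position"],get_state()["contact_force"])
E
```

```text
ref [(0.0, np.float64(2.1), np.float64(148.0), 530), (0.05, np.float64(2.6), np.float64(148.0), 549), (0.1, np.float64(4.3), np.float64(147.0), 562), (0.15, np.float64(8.3), np.float64(145.0), 596), (0.2, np.float64(10.5), np.float64(144.0), 616), (0.25, np.float64(11.5), np.float64(143.0), 608), (0.3, np.float64(13.1), np.float64(141.0), 646), (0.35, np.float64(13.5), np.float64(141.0), 658), (0.4, np.float64(14.5), np.float64(140.0), 664), (0.45, np.float64(14.7), np.float64(139.0), 681), (0.5, np.float64(15.3), np.float64(138.0), 681), (0.55, np.float64(15.8), np.float64(138.0), 684)]
now [(0.0, np.float64(18.0), np.float64(145.0), 530), (0.05, np.float64(14.4), np.float64(146.0), 549), (0.1, np.float64(11.6), np.float64(148.0), 562), (0.15, np.float64(7.6), np.float64(149.0), 596), (0.2, np.float64(4.6), np.float64(149.0), 616), (0.25, np.float64(2.0), np.float64(150.0), 608), (0.3, np.float64(2.1), np.float64(150.0), 646), (0.35, np.float64(2.2), np.float64(150.0), 658), (0.4, np.float64(4.2), np.float64(149.0), 664), (0.45, np.float64(5.5), np.float64(149.0), 681), (0.5, np.float64(7.3), np.float64(148.0), 681), (0.55, np.float64(8.7), np.float64(147.0), 684), (0.6, np.float64(10.1), np.float64(146.0), 692), (0.65, np.float64(11.8), np.float64(145.0), 693)]
[0.46312723 0.13908225 0.10512265] [-0.74002595  0.31402169 -3.07149075]
```

```bash
python3 -m inch '[{"claw":-1,"travel":[0.011,0.0005,0.035],"turn":0},{"claw":-1,"travel":[0.025,0.001,0.068],"turn":0},{"claw":-1,"travel":[0.043,0.002,0.1],"turn":0},{"claw":-1,"travel":[0.064,0.003,0.13],"turn":0},{"claw":-1,"travel":[0.088,0.0045,0.158],"turn":0}]'
python3 -m inch '[{"claw":-1,"travel":[0.026,0.0013,0.025],"turn":0},{"claw":-1,"travel":[0.055,0.003,0.048],"turn":0},{"claw":-1,"travel":[0.086,0.0043,0.067],"turn":0},{"claw":-1,"travel":[0.119,0.006,0.083],"turn":0},{"claw":-1,"travel":[0.153,0.0075,0.096],"turn":0}]'
python3 - <<'E'
from h import *
S=cv2.cvtColor(imaging.get_image("scene"),cv2.COLOR_RGB2BGR);cv2.imwrite("pics/s9.png",S)
print([(t,float(s),float(m)) for t,s,m,n in hatch(S)[14:]]);print(get_state()["position"],get_state()["contact_force"])
E
```

```text
clock: 15.2
position: [0.4812, 0.14, 0.1373]
ee_rot: [0.0, 1.0, 0.025, 0.0]
contact_force: [-2.1, -0.2, -2.5]
width: 0.0241
gripper_force: 89.3
clock: 15.7
position: [0.5123, 0.1416, 0.1561]
ee_rot: [-0.0, 1.0, 0.025, 0.0]
contact_force: [-3.0, -0.6, -2.2]
width: 0.0243
gripper_force: 89.5
[(0.7, 14.7, 111.0), (0.75, 13.9, 111.0), (0.8, 13.2, 111.0), (0.85, 12.7, 111.0), (0.9, 12.0, 111.0), (0.95, 11.3, 111.0), (1.0, 10.2, 111.0), (1.05, 8.7, 112.0), (1.1, 7.2, 112.0), (1.15, 5.2, 112.0), (1.2, 3.2, 112.0), (1.25, 1.9, 112.0), (1.3, 1.6, 112.0), (1.35, 2.8, 112.0), (1.4, 5.4, 111.0), (1.45, 7.8, 110.0), (1.5, 8.2, 110.0), (1.55, 9.3, 109.0), (1.6, 9.3, 109.0), (1.65, 9.5, 108.0), (1.7, 10.3, 108.0), (1.75, 11.3, 107.0), (1.8, 11.9, 107.0), (1.85, 12.2, 106.0), (1.9, 11.0, 107.0)]
[0.51422842 0.14173231 0.15652181] [ 0.74248022  0.86159815 -1.67577181]
```

Fitted angle is about 1.28, as planned. On to about 1.75.

```bash
python3 -m inch '[{"claw":-1,"travel":[0.035,0.002,0.01],"turn":0},{"claw":-1,"travel":[0.071,0.0035,0.016],"turn":0},{"claw":-1,"travel":[0.108,0.005,0.018],"turn":0},{"claw":-1,"travel":[0.14,0.007,0.017],"turn":0},{"claw":-1,"travel":[0.155,0.008,0.016],"turn":0}]'
python3 -m inch '[{"claw":-1,"travel":[0.005,0,0],"turn":0},{"claw":-1,"travel":[0.005,0,0],"turn":0}]'
python3 - <<'E'
from h import *
S=cv2.cvtColor(imaging.get_image("scene"),cv2.COLOR_RGB2BGR);cv2.imwrite("pics/s10.png",S)
print([(t,float(s),float(m),n) for t,s,m,n in hatch(S)[24:]]);print(get_state()["position"],get_state()["contact_force"])
E
```

```text
clock: 16.25
position: [0.5436, 0.1431, 0.1589]
ee_rot: [0.0, 1.0, 0.025, 0.001]
contact_force: [-1.4, 0.1, -0.6]
width: 0.0238
gripper_force: 89.6
clock: 16.45
position: [0.5437, 0.1431, 0.1587]
ee_rot: [0.0, 1.0, 0.025, 0.0]
contact_force: [-0.1, -0.1, -1.3]
width: 0.024
gripper_force: 89.6
[(1.2, 21.5, 91.0, 601), (1.25, 21.4, 90.0, 585), (1.3, 21.1, 90.0, 548), (1.35, 20.9, 90.0, 527), (1.4, 20.6, 89.0, 505), (1.45, 20.0, 89.0, 483), (1.5, 19.1, 90.0, 439), (1.55, 18.1, 91.0, 410), (1.6, 17.5, 90.0, 383), (1.65, 12.4, 86.0, 340), (1.7, 5.3, 83.0, 318), (1.75, 2.3, 82.0, 276), (1.8, 2.8, 82.0, 240), (1.85, 3.7, 82.0, 188), (1.9, 4.8, 82.0, 147)]
[0.54357483 0.14305731 0.15878856] [ 0.27694777  0.4465842  -1.12996509]
```

Cover at about 1.75 rad. I'll withdraw and carry the scraper back to its free spot.

```bash
python3 -m inch '[{"claw":-1,"travel":[-0.15,-0.008,0],"turn":0},{"claw":-1,"travel":[-0.35,-0.018,0],"turn":0},{"claw":-1,"travel":[-0.55,-0.028,0],"turn":0},{"claw":-1,"travel":[-0.72,-0.036,0],"turn":0},{"claw":-1,"travel":[-0.72,-0.036,0],"turn":0}]'
for i in 1 2; do python3 -m inch '[{"claw":-1,"travel":[0.235,-0.2,0],"turn":0},{"claw":-1,"travel":[0.235,-0.4,0],"turn":0},{"claw":-1,"travel":[0.235,-0.6,0],"turn":0},{"claw":-1,"travel":[0.235,-0.81,0],"turn":0},{"claw":-1,"travel":[0.235,-0.81,0],"turn":0}]'; done
python3 -m inch '[{"claw":-1,"travel":[0.235,-0.2,0],"turn":0.02},{"claw":-1,"travel":[0.235,-0.4,0],"turn":0.043},{"claw":-1,"travel":[0.235,-0.6,0],"turn":0.043},{"claw":-1,"travel":[0.235,-0.81,0],"turn":0.043},{"claw":-1,"travel":[0.235,-0.81,0],"turn":0.043}]'
python3 -m inch '[{"claw":-1,"travel":[0,0,0],"turn":0},{"claw":-1,"travel":[0,0,0],"turn":0}]'
```

```text
clock: 17.0
position: [0.3934, 0.1354, 0.1584]
ee_rot: [0.0, 1.0, 0.025, -0.002]
contact_force: [1.3, 0.5, -2.5]
width: 0.024
gripper_force: 89.6
clock: 17.5
position: [0.4479, -0.0311, 0.1592]
ee_rot: [0.002, 1.0, 0.022, 0.001]
contact_force: [-0.8, 0.5, -1.4]
width: 0.0238
gripper_force: 89.7
clock: 18.0
position: [0.4949, -0.1933, 0.1589]
ee_rot: [0.002, 1.0, 0.023, 0.001]
contact_force: [-0.2, 0.7, -1.6]
width: 0.0242
gripper_force: 89.6
clock: 18.5
position: [0.5414, -0.3551, 0.1583]
ee_rot: [0.002, 0.996, 0.09, 0.0]
contact_force: [0.0, 0.9, -0.1]
width: 0.0244
gripper_force: 89.6
clock: 18.7
position: [0.5406, -0.3483, 0.1586]
ee_rot: [-0.001, 0.996, 0.093, -0.0]
contact_force: [0.4, -0.0, -1.3]
width: 0.0242
gripper_force: 89.6
```

```bash
python3 -m inch '[{"claw":-1,"travel":[0,0,-0.2],"turn":0},{"claw":-1,"travel":[0,0,-0.4],"turn":0},{"claw":-1,"travel":[0,0,-0.6],"turn":0},{"claw":-1,"travel":[0,0,-0.72],"turn":0},{"claw":-1,"travel":[0,0,-0.76],"turn":0}]'
python3 -m inch '[{"claw":-1,"travel":[0,0,-0.01],"turn":0},{"claw":-1,"travel":[0,0,-0.025],"turn":0},{"claw":-1,"travel":[0,0,-0.04],"turn":0},{"claw":-1,"travel":[0,0,-0.045],"turn":0},{"claw":-1,"travel":[0,0,-0.045],"turn":0}]'
```

```text
clock: 19.2
position: [0.5388, -0.3467, 0.0041]
ee_rot: [-0.002, 0.996, 0.093, -0.002]
contact_force: [0.2, 1.2, -0.8]
width: 0.0242
gripper_force: 89.7
clock: 19.7
position: [0.5406, -0.3504, -0.0014]
ee_rot: [0.0, 0.996, 0.092, 0.0]
contact_force: [-0.4, 0.9, -1.8]
width: 0.0243
gripper_force: 89.7
```

```bash
python3 -m inch '[{"claw":-1,"travel":[0,0,-0.008],"turn":0},{"claw":-1,"travel":[0,0,-0.015],"turn":0},{"claw":-1,"travel":[0,0,-0.015],"turn":0}]'
python3 -m inch '[{"claw":-1,"travel":[0,0,-0.004],"turn":0},{"claw":-1,"travel":[0,0,-0.004],"turn":0}]'
```

```text
clock: 20.0
position: [0.5405, -0.3503, -0.0049]
ee_rot: [0.0, 0.996, 0.092, 0.0]
contact_force: [0.1, 0.2, 0.5]
width: 0.0243
gripper_force: 90.0
clock: 20.2
position: [0.5405, -0.3503, -0.0049]
ee_rot: [0.0, 0.996, 0.092, 0.0]
contact_force: [-2.1, 0.6, 5.8]
width: 0.024
gripper_force: 90.7
```

```bash
python3 -m inch '[{"claw":0.2,"travel":[0,0,0.002],"turn":0},{"claw":0.2,"travel":[0,0,0.002],"turn":0},{"claw":0.2,"travel":[0,0,0.002],"turn":0},{"claw":0.2,"travel":[0,0,0.002],"turn":0}]' 20
python3 -m inch '[{"claw":0.2,"travel":[0,0,0.1],"turn":0},{"claw":0.2,"travel":[0,0,0.3],"turn":0},{"claw":0.2,"travel":[0,0,0.5],"turn":0},{"claw":0.2,"travel":[-0.46,-0.07,0.9],"turn":0},{"claw":0.2,"travel":[-0.46,-0.07,0.9],"turn":0}]'
python3 -m inch '[{"claw":0.2,"travel":[-0.2,-0.05,0.1],"turn":0},{"claw":0.2,"travel":[-0.2,-0.05,0.1],"turn":0},{"claw":0.2,"travel":[-0.2,-0.05,0.1],"turn":0}]'
python3 - <<'E'
from h import *
S=cv2.cvtColor(imaging.get_image("scene"),cv2.COLOR_RGB2BGR);cv2.imwrite("pics/s11.png",S)
W=cv2.cvtColor(imaging.get_image("top"),cv2.COLOR_RGB2BGR);cv2.imwrite("pics/t11.png",W)
print([(t,float(s),float(m),n) for t,s,m,n in hatch(S)[32:]])
d=lambda A,B:cv2.absdiff(cv2.cvtColor(A,cv2.COLOR_BGR2GRAY),cv2.cvtColor(B,cv2.COLOR_BGR2GRAY))
for n,A,B in (("top",W,cv2.imread("pics/top0.png")),("scene",S,cv2.imread("pics/scene0.png"))):
    m=(cv2.GaussianBlur(d(A,B),(3,3),0)>20).astype(np.uint8);c,_,st,_=cv2.connectedComponentsWithStats(m);print(n,[x[:5].tolist() for x in st[1:] if x[4]>4])
# scraper handle and ball in new top / scene images
for I,n,(x0,y0,x1,y1) in ((W,"handle",(435,195,475,250)),(cv2.imread("pics/top0.png"),"handle0",(435,195,475,250)),(S,"ball",(360,152,384,172)),(cv2.imread("pics/scene2.png"),"ball2",(372,160,384,172))):
    g=cv2.cvtColor(I,cv2.COLOR_BGR2GRAY)[y0:y1,x0:x1]; yy,xx=np.where(g<60);print(n,len(xx),xx.mean()+x0,yy.mean()+y0)
print(get_state()["position"],get_state()["width"],get_state()["clock"])
E
```

```text
clock: 20.6
position: [0.5403, -0.3501, -0.0057]
ee_rot: [-0.0, 0.996, 0.092, -0.0]
contact_force: [0.2, 0.5, -0.1]
width: 0.0512
gripper_force: 0.0
clock: 21.1
position: [0.4652, -0.3615, 0.1609]
ee_rot: [0.0, 0.996, 0.093, 0.0]
contact_force: [0.0, -1.4, 0.7]
width: 0.0517
gripper_force: 0.0
clock: 21.4
position: [0.4252, -0.3718, 0.1803]
ee_rot: [0.001, 0.996, 0.091, 0.001]
contact_force: [0.1, 0.2, -0.6]
width: 0.0512
gripper_force: 0.0
[(1.6, 16.5, 92.0, 383), (1.65, 12.3, 88.0, 340), (1.7, 5.4, 85.0, 318), (1.75, 2.3, 83.0, 276), (1.8, 2.8, 84.0, 240), (1.85, 3.7, 84.0, 188), (1.9, 4.7, 84.0, 147)]
top [[252, 139, 56, 57, 2360], [220, 153, 12, 11, 98], [219, 170, 12, 13, 106], [244, 189, 396, 211, 30486], [290, 193, 3, 3, 6], [549, 222, 4, 2, 8], [632, 361, 1, 6, 6], [314, 389, 3, 2, 5], [611, 391, 17, 9, 112]]
scene [[127, 0, 20, 5, 74], [141, 0, 106, 77, 3662], [103, 8, 40, 67, 1414], [84, 39, 12, 14, 70], [99, 40, 4, 3, 10], [201, 41, 45, 21, 313], [184, 52, 70, 65, 1740], [27, 61, 90, 164, 5433], [87, 61, 4, 6, 20], [95, 68, 15, 15, 95], [175, 74, 3, 3, 6], [151, 77, 7, 7, 34], [189, 81, 4, 10, 27], [137, 87, 51, 41, 1388], [190, 94, 4, 2, 8], [216, 111, 16, 11, 106], [250, 113, 2, 5, 7], [219, 119, 30, 37, 426], [222, 118, 43, 62, 1199], [154, 126, 35, 31, 526], [202, 141, 12, 14, 64], [161, 145, 45, 90, 2213], [362, 155, 8, 14, 69], [374, 161, 8, 7, 42], [359, 171, 18, 15, 68], [327, 183, 46, 27, 714]]
handle 394 456.05837563451774 222.8451776649746
handle0 394 455.9213197969543 222.7258883248731
ball 30 377.3666666666667 163.63333333333333
ball2 33 376.75757575757575 163.3030303030303
[ 0.42584681 -0.3710461   0.1787959 ] 0.0507248129752807 21.5
```

```bash
python3 -c "
from rig import ticket
print(ticket.sign_off())"
```

```text
the job is handed in; nothing more can be done
None
```

I handed the job in at 21.5 s: the toggle is off against its stop, the cover leans back at about 1.75 rad, and the scraper lies flat in its original spot; the last pictures showed none of the loose items moved where the arm did not hide them, but no verdict came back.

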